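Pack the crucible set away in its latched case

ROBOT

A 7-joint arm with a two-finger parallel gripper is mounted at the origin on the work surface. World frame = base frame: x ahead of the robot, y to its left, z up, the work surface at z = 0. Lengths are in m, angles in rad, forces in N, time in s.
With the tool pointing down it reaches from about 0.35 to 0.9 m from the base axis. Payload 8.1 kg.
Tool frame: the origin (TCP) lies on the centre line of the jaws, within the pads' length; the fingertips stand 11 mm ahead of it and the grasp point (between the pads) lies 8 mm behind it (arm.nose_length is the distance from the TCP to the fingertips, in m); z points along the fingers, y is the line along which they close (so a half turn about z gives the same grasp; the last joint's range is limited). The gripper opens to 92 mm and grips with 3 to 60 N. Pads are 19 mm wide; open, the fingers measure 130 mm over their backs; the gripper's body (75 mm by 190 mm) begins 47 mm behind the grasp point.
Start: joints at [1.208, 0.434, 0.025, 1.573, -0.012, 1.134, -0.075], TCP at [0.161, -0.604, 0.238] pointing down, gripper open.
Joint ranges: [-2.62, 2.62], [-0.44, 2.09], [-1.27, 1.32], [0.08, 2.57], [-1.32, 4.46], [0.12, 2], [-2.74, 2.74]. Speed limits (rad/s): [2.22, 2.22, 3.01, 3.01, 3.14, 3.14, 3.14].

INTERFACE

Orientations are given as a rotation vector (axis times angle).
In Python, from cell import arm gives the robot as it stands.
- The arm moves only by the tool jog_arm, never from a script. Its argument "moves" is a list of rows, each a list of 4 numbers: the shift along the tool's x, y, z in m, then the turn about the tool's z in rad. In form: [[tx, ty, tz, spin], ...]. A call has 1 to 20 rows; each row is the pose to reach, as a shift and turn from the pose commanded when the call began, along the tool's axes at that moment; what a row does not reach only later rows make up. A row lasts 1/8 s, in which the tool goes at most 62.5 mm and 10.7 degrees, less where a joint would pass 70% of its speed; a pose out of reach is approached as far as the arm can. A call with a gripper value outside its range is refused whole. "hand" is the finger opening in m, from 0 to 0.0918, set as the call begins (left out, the last holds). The fingers move at their own pace and stop on an object; "newtons" is the grip in N (left out, the last holds). Time passes only in rows, so rows that repeat a pose let the fingers close. It gives the time, the measured TCP pose, the force, the opening and the grip force at its end, in the units of the state.
- arm.observe(): the state, without advancing time (a new reading comes with each control period).
- arm.get_image(name): name is "scene" or "top" or "wrist"; returns a dict with "color" (480x640x3 uint8, red, green, blue), "z_map" (480x640 float32, m along the optical axis (not along the pixel's ray), 0 where there is no reading), "fx", "fy", "cx", "cy" (pixels), "rvec" (rotation vector, rad) and "tvec" (3), from world to camera coordinates, as OpenCV has them. Camera axes: x right, y down, z forward; pixel columns grow to the right and rows downward; lengths in m; the calibration is good to about 2 mm. A picture is of the moment at which its call begins.
- arm.sign_off(): hands the job in; it is judged then, once.
The state is a dict: "clock": time; "joints": joint angles; "dq": joint speeds; "joint_efforts": joint torques, N m; "position": TCP position; "ee_rot": TCP orientation; "force": force on the tool from outside, world axes, zero at the start; "ft_torque": the same for the moment, N m; "width": opening from 0.0 (shut) to 1.0 (fully open); "gripper_force": force on a finger pad.
Only numpy, scipy, OpenCV 4.12 (cv2) and the standard library are available. Lean on these libraries where they do the work, as an engineer would, in place of code of your own. Each camera call takes 0.05 s, during which the arm holds its last target. There are 200 camera calls.

TASK

Put the white crucibles that are standing on the bench away in their plywood case: swing the latch free, open the lid right up, and stand the crucibles in the case mouth down and nested, smallest first with each larger one put over it, so that all rest on the floor of the case as one nest. Then shut the lid and swing the latch back across it. Leave the other things on the bench where they are.

Things in the scene. Friction and masses are not known exactly. Their poses are not given: they have to be found in the camera images.
- case: fixed plywood case, an open box 160 (x) x 206 (y) x 74 mm high, walls and floor 8 mm thick, inside 144 x 190 mm and 66 mm deep. Origin: centre of its underside on the bench; x points from the front (latch side, facing the robot) to the hinge side, z up. A steel bracket 36 mm wide stands 32 mm out from the front wall at y = +55 mm and carries the latch
- case_floor (a point): centre of the case's inner floor, 8 mm above the bench; axes as the case
- lid (a joint): hinge of the lid, along the top of the far (+x) wall, parallel to the case's y. 0 = shut, grows as the front edge swings up; stop at 1.75 (just past upright). Stiff: it stays where it is left; it takes about 4 N at the knob. While the latch arm lies across the lid (latch joint below about 1.42) the lid cannot open; a lid left more than 0.03 rad ajar catches the arm's edge
- lid_knob (a point): grip point on the lid's knob: an upright steel pin, diameter 16 mm, 36 mm tall, on the lid's top face (lid 160 x 206 x 10 mm plywood, top 84.5 mm above the bench when shut), 30 mm from the front edge, 50 mm to the case's -y side. On the pin's axis 24 mm above the lid's top; swings with the lid: 130 mm from the hinge line along the lid, 34 mm across it; z points out along the pin
- lid_hinge (a point): point on the lid's hinge line, mid width, 74.5 mm above the bench; the hinge axis is the case's y
- latch (a joint): swing latch lever: a steel arm 80 x 16 x 7 mm that turns level about an upright pivot in front of the case. About 0 = arm points to the case's +x, lying across the lid's front edge (latched); grows counter-clockwise seen from above, towards the case's +y; at 1.57 it lies along the front, clear of the lid; range 0 to 1.9. Light friction (about 1 N at the post); it stays where it is left
- latch_post (a point): grip point on the upright steel post at the free end of the latch arm: post 14 mm in diameter, rising 31 mm above the arm's top face, 56 mm from the pivot; the point is on the post's axis 22 mm above the arm's top face (about 119.5 mm above the bench). x of this point points along the arm
- latch_pivot (a point): pivot of the latch arm: 18 mm out from the case's front face, at y = +55 mm of the case, at the underside of the arm, 90.5 mm above the bench (6 mm above the shut lid)
- cup1: the smallest of up to four plain white ceramic crucibles: a straight round cup, outer diameter 30 mm, 27 mm tall, wall 3 mm (mouth 24 mm wide), closed end 4 mm thick. Standing mouth down, closed end up. Origin: centre of the mouth plane (underside as it stands); z points up to the closed end; the yaw means nothing. May be absent (None)
- cup2: the second smallest of up to four plain white ceramic crucibles: a straight round cup, outer diameter 43 mm, 34 mm tall, wall 3 mm (mouth 37 mm wide), closed end 4 mm thick. Standing mouth down, closed end up. Origin: centre of the mouth plane (underside as it stands); z points up to the closed end; the yaw means nothing. May be absent (None)
- cup3: the second largest of up to four plain white ceramic crucibles: a straight round cup, outer diameter 56 mm, 41 mm tall, wall 3 mm (mouth 50 mm wide), closed end 4 mm thick. Standing mouth down, closed end up. Origin: centre of the mouth plane (underside as it stands); z points up to the closed end; the yaw means nothing. May be absent (None)
- cup4: the largest of up to four plain white ceramic crucibles: a straight round cup, outer diameter 68 mm, 48 mm tall, wall 3 mm (mouth 62 mm wide), closed end 4 mm thick. Standing mouth down, closed end up. Origin: centre of the mouth plane (underside as it stands); z points up to the closed end; the yaw means nothing. May be absent (None)
- cone: bystander among the crucibles: steel cone 34 mm in diameter at the foot, 45 mm tall; origin centre of its underside
- pad: bystander beside the crucibles, on the robot side: dark steel block 30 x 45 x 20 mm; origin centre of its underside
- paddle: bystander: flat paddle with a wooden handle (a spatula about 0.25 m long, lying), to the left of the case
- brick: bystander: dark wooden block 70 x 110 x 50 mm, beyond the crucibles; origin centre of its underside
- corkring: bystander: flat cork ring, outer diameter 70 mm, 20 mm tall, in front of the crucibles to the right
- jar: bystander: amber jar 60 mm in diameter, 85 mm tall, beyond the case to the left

How it is judged:
On the way, in this order (a step that is already met when the one before it is completed fails the run):
1. the latch is swung clear of the lid (past 1.35 rad) with the lid still shut (value of joint latch above 1.35 rad and value of joint lid below 0.1 rad), for 0.2 s.
2. the lid is opened up (past 1.4 rad) (value of joint lid above 1.4 rad), for 0.2 s.
3. all the crucibles stand nested on the floor of the open case (z of cup1 in the frame of case_floor between -0.004 and 0.004 m and angle between each of cup1, cup2, cup3, cup4's own z axis and vertical below 0.1 rad and x of cup1 in the frame of case_floor between -0.07 and 0.07 m and y of cup1 in the frame of case_floor between -0.095 and 0.095 m and horizontal distance between cup1 and cup2 below 0.0055 m and horizontal distance between cup1 and cup3 below 0.012 m and horizontal distance between cup1 and cup4 below 0.018 m and z of cup2 in the frame of case_floor between -0.004 and 0.004 m and x of cup2 in the frame of case_floor between -0.07 and 0.07 m and y of cup2 in the frame of case_floor between -0.095 and 0.095 m and horizontal distance between cup2 and cup3 below 0.0055 m and horizontal distance between cup2 and cup4 below 0.0115 m and z of cup3 in the frame of case_floor between -0.004 and 0.004 m and x of cup3 in the frame of case_floor between -0.07 and 0.07 m and y of cup3 in the frame of case_floor between -0.095 and 0.095 m and horizontal distance between cup3 and cup4 below 0.005 m and z of cup4 in the frame of case_floor between -0.004 and 0.004 m and x of cup4 in the frame of case_floor between -0.07 and 0.07 m and y of cup4 in the frame of case_floor between -0.095 and 0.095 m and value of joint lid above 1 rad), for 0.2 s.
4. the lid is shut with the latch still free (value of joint lid below 0.04 rad and value of joint latch above 1 rad), for 0.2 s.
At the end, for the whole second after the job is handed in: Every crucible present stands mouth down (tilt under 0.1 rad) on the floor of the case (within 4 mm), each smaller one inside every larger one, all at rest; the lid is shut (under 0.04 rad) and the latch arm lies across it (joint under 0.35 rad) (z of cup1 in the frame of case_floor between -0.004 and 0.004 m and angle between each of cup1, cup2, cup3, cup4's own z axis and vertical below 0.1 rad and x of cup1 in the frame of case_floor between -0.07 and 0.07 m and y of cup1 in the frame of case_floor between -0.095 and 0.095 m and horizontal distance between cup1 and cup2 below 0.0055 m and horizontal distance between cup1 and cup3 below 0.012 m and horizontal distance between cup1 and cup4 below 0.018 m and z of cup2 in the frame of case_floor between -0.004 and 0.004 m and x of cup2 in the frame of case_floor between -0.07 and 0.07 m and y of cup2 in the frame of case_floor between -0.095 and 0.095 m and horizontal distance between cup2 and cup3 below 0.0055 m and horizontal distance between cup2 and cup4 below 0.0115 m and z of cup3 in the frame of case_floor between -0.004 and 0.004 m and x of cup3 in the frame of case_floor between -0.07 and 0.07 m and y of cup3 in the frame of case_floor between -0.095 and 0.095 m and horizontal distance between cup3 and cup4 below 0.005 m and z of cup4 in the frame of case_floor between -0.004 and 0.004 m and x of cup4 in the frame of case_floor between -0.07 and 0.07 m and y of cup4 in the frame of case_floor between -0.095 and 0.095 m and linear speed of each of cup1, cup2, cup3, cup4 below 0.02 m/s and value of joint lid below 0.04 rad and value of joint latch below 0.35 rad); the robot touches nothing.
It fails at once if another thing on the bench (cone, dark steel block, paddle, wooden block, cork ring, jar) is moved by more than 40 mm (distance of any of cone, pad, paddle, brick, corkring, jar from where it was at the start of the episode above 0.04 m).
Of cup1, cup2, cup3, cup4 only 2 to 4 are there at a start; the rules pass over those that are not, and their reading is None.
At some moment in a run one of cup2, cup3, cup4 may be knocked a few centimetres aside while the robot is not near it.
It also fails if it takes over 210 s, if anything falls off the work surface, if the arm or the gripper's body presses on something with over 40 N, if the wrist force passes 120 N, or if a joint passes its speed limit or range.

## Working session

There is one attempt and no reset: what is moved stays moved. The work goes in short steps, Python scripts to look and compute and a tool call to move; the robot and the scene stay as the last step left them, time stands still between calls to the robot, and variables do not carry over. Pictures are saved under pics/ and viewed, at most 14 in all, crops included, and the job is handed in when it is done.

Besides the shell and the picture viewer there is one more tool, called after "Request:" in YAML: its name, and indented under it one key for each argument. jog_arm: Moves the arm, as the interface text tells. Its arguments: {"type":"object","properties":{"moves":{"type":"array"},"hand":{"type":"number"},"newtons":{"type":"number"}},"required":["moves"]}

```bash
ls; mkdir -p pics
cat > h.py <<'E'
import numpy as np, cv2
from scipy.spatial.transform import Rotation as R
from cell import arm
def cloud(im):
    z=im["z_map"]; v,u=np.mgrid[0:480,0:640]
    P=np.stack([(u-im["cx"])/im["fx"]*z,(v-im["cy"])/im["fy"]*z,z],-1)
    M=R.from_rotvec(im["rvec"]).as_matrix()
    return (P-np.array(im["tvec"]))@M   # world
def save(im,n): cv2.imwrite(f"pics/{n}.png",im["color"][:,:,::-1])
E
python3 - <<'E'
from h import *
s=arm.observe(); print(s, R.from_rotvec(s["ee_rot"]).as_matrix().round(3))
for n in("top","scene"):
    im=arm.get_image(n); save(im,n+"0"); np.save(n+"0.npy",cloud(im)); np.save(n+"0c.npy",im["color"])
    print(n,im["fx"],im["cx"],im["cy"],(-R.from_rotvec(im["rvec"]).as_matrix().T@im["tvec"]).round(3))
E
```

```text
pics
{'clock': 0.0, 'joints': array([ 1.20839268,  0.4352281 ,  0.02494718,  1.57409324, -0.01160315,
        1.13399977, -0.07509336]), 'dq': array([-0.00130795, -0.00133524,  0.00066948,  0.00011705,  0.00080819,
        0.00142942, -0.00091918]), 'joint_efforts': array([-7.84648455e-04, -6.67851305e+01,  9.84350592e-01, -3.14467835e+01,
       -6.05645031e-02,  4.30360821e-02,  1.94606578e-04]), 'position': array([ 0.16039096, -0.60355691,  0.23694297]), 'ee_rot': array([-3.11359678e+00, -4.06687372e-01,  5.23494246e-04]), 'force': array([ 0.09551672,  0.74193056, -0.63066509]), 'ft_torque': array([-0.02636568,  0.00941212,  0.04175892]), 'gripper_force': 0.0, 'width': 0.9983259824786843} [[ 0.966  0.257 -0.001]
 [ 0.257 -0.966  0.001]
 [-0.    -0.002 -1.   ]]
top 434.97880265902535 313.927513693791 241.95373872957808 [0.386 0.006 1.187]
scene 490.8725421849092 314.35545003638623 230.6844364164251 [ 1.143 -0.435  0.958]
```

View pics/top0.png

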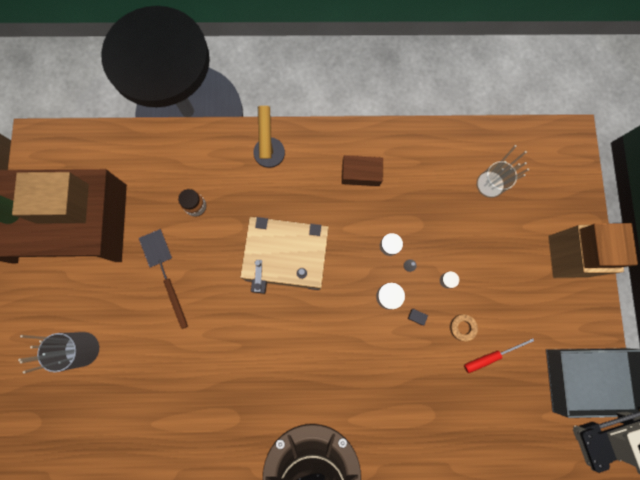

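View pics/scene0.png

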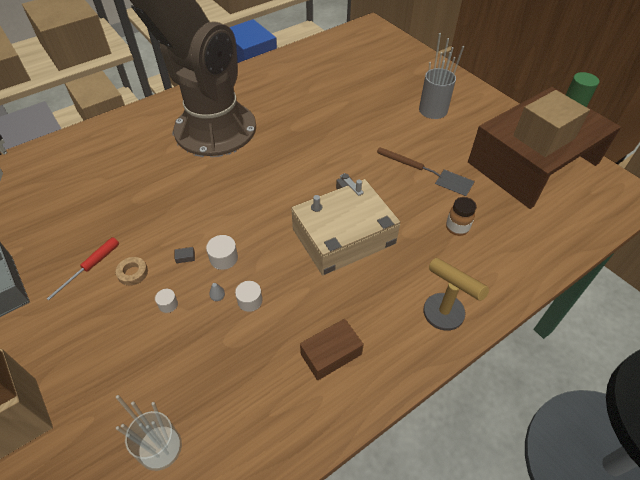

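The top view shows three white cups at (392,244), (391,296) and (451,280), with the cone at (410,265) and the case at about (286,253). The latch post is at (258,265) and the knob at (302,272). The scene view shows the same layout.

```bash
cat >> h.py <<'E'
def cups(im=None):
    im=im or arm.get_image("top"); P=cloud(im); c=im["color"].astype(int)
    m=((c.min(-1)>165)&(c.max(-1)-c.min(-1)<35)&(P[...,2]>0.015)&(P[...,2]<.15)).astype(np.uint8)
    n,l,st,ce=cv2.connectedComponentsWithStats(m); out=[]
    for i in range(1,n):
        if st[i,4]<60: continue
        Q=P[l==i]; h=np.percentile(Q[:,2],70); q=Q[Q[:,2]>h-.005]
        (a,b),r=cv2.minEnclosingCircle(q[:,:2].astype(np.float32))
        out.append((ce[i].round(1).tolist(),q[:,:2].mean(0).round(4).tolist(),[round(a,4),round(b,4)],round(2000*r,1),round(1000*h,1),2000*(len(q)/np.pi)**.5*h*0+round(2*(len(q)/np.pi)**.5*(1187-h*1000)/435,1)))
    return out
E
python3 - <<'E'
from h import *
im=arm.get_image("top"); 
for o in cups(im): print(o)
P=cloud(im); c=im["color"]
# lid: heights
sub=np.zeros((480,640),bool); sub[205:300,230:340]=1
Z=P[...,2]; print("bench z",np.median(Z[300:330,330:370]))
m=sub&(abs(Z-.0845)<.006); print(m.sum(), np.median(Z[m]))
q=P[m][:,:2].astype(np.float32)
print(cv2.minAreaRect(q), cv2.boxPoints(cv2.minAreaRect(q)).round(4).tolist())
for lo,hi in((.10,.107),(.107,.14)):
    m2=sub&(Z>lo)&(Z<hi)
    n,l,st,ce=cv2.connectedComponentsWithStats(m2.astype(np.uint8))
    for i in range(1,n):
        if st[i,4]>5: print(lo,st[i].tolist(),P[l==i].mean(0).round(4))
m3=sub&(Z>.092)&(Z<.106); n,l,st,ce=cv2.connectedComponentsWithStats(m3.astype(np.uint8))
for i in range(1,n):
    if st[i,4]>5: print('arm',st[i].tolist(),P[l==i].mean(0).round(4),cv2.minAreaRect(P[l==i][:,:2].astype(np.float32)))
# scene camera
im=arm.get_image("scene"); print(cups(im))
E
```

```text
([487.8, 186.1], [0.741, -0.4918], [0.7461, -0.4976], 61.1, np.float64(56.8), np.float64(27.8))
([391.5, 243.2], [0.5856, -0.2216], [0.5863, -0.2214], 55.2, np.float64(42.3), np.float64(52.0))
([450.4, 279.1], [0.4876, -0.3759], [0.4871, -0.3762], 42.4, np.float64(35.3), np.float64(40.1))
([390.9, 295.3], [0.4466, -0.2122], [0.4467, -0.2125], 67.7, np.float64(49.4), np.float64(65.6))
bench z 0.00023677795532144364
4859 0.08490367676323736
((0.5460593700408936, 0.06631562113761902), (0.20643816888332367, 0.1932290643453598), 82.1780776977539) [[0.43630000948905945, -0.02280000038444996], [0.6276999711990356, -0.04910000041127205], [0.6557999849319458, 0.15539999306201935], [0.4643999934196472, 0.18170000612735748]]
0.1 [254, 280, 7, 11, 38] [0.4724 0.1313 0.1017]
0.107 [254, 260, 7, 6, 33] [0.5264 0.1285 0.1261]
0.107 [298, 268, 7, 7, 35] [0.5041 0.0213 0.1203]
arm [254, 259, 8, 32, 179] [0.4945 0.13   0.0985] ((0.4999709725379944, 0.13036179542541504), (0.01654668152332306, 0.07851439714431763), 87.74215698242188)
[([220.5, 246.0], [0.4455, -0.2135], [0.4442, -0.2145], 69.9, np.float64(49.8), np.float64(65.6)), ([247.7, 291.1], [0.5849, -0.223], [0.5841, -0.2219], 56.6, np.float64(42.6), np.float64(59.9)), ([164.5, 296.5], [0.4867, -0.377], [0.4867, -0.3769], 42.9, np.float64(35.4), np.float64(45.9))]
```

Three cups are present (cup2, cup3, cup4). The case yaw is about -0.136 and its centre about (0.561, 0.064). The knob and pivot agree with the given geometry to within 2 mm. I'll move above the latch post with the tool aligned to the case.

Request:
jog_arm:
  moves:
    - [0.54,-0.612,0.0,0.397]
    - [0.54,-0.612,0.0,0.397]
    - [0.54,-0.612,0.0,0.397]
    - [0.54,-0.612,0.0,0.397]
    - [0.54,-0.612,0.0,0.397]
    - [0.54,-0.612,0.0,0.397]
    - [0.54,-0.612,0.0,0.397]
    - [0.54,-0.612,0.0,0.397]
    - [0.54,-0.612,0.0,0.397]
    - [0.54,-0.612,0.0,0.397]
    - [0.54,-0.612,0.0,0.397]
    - [0.54,-0.612,0.0,0.397]
    - [0.54,-0.612,0.0,0.397]
    - [0.54,-0.612,0.0,0.397]
    - [0.54,-0.612,0.0,0.397]
    - [0.54,-0.612,0.0,0.397]
  hand: 0.05

```text
clock: 2.2
position: [0.525, 0.1244, 0.2376]
ee_rot: [3.133, -0.219, -0.0]
force: [0.1, 0.1, -0.3]
width: 0.544
gripper_force: 0.0
```

```bash
cat >> h.py <<'E'
C=np.array([.5610,.0640]); YAW=-.1365
def st():
    s=arm.observe(); p=s["position"]; X=R.from_rotvec(s["ee_rot"]).as_matrix()
    yaw=np.arctan2(X[1,0],X[0,0]); A=np.array([[np.cos(YAW),np.sin(YAW)],[-np.sin(YAW),np.cos(YAW)]])
    print("t",round(s["clock"],2),"pos",p.round(4),"yaw",yaw.round(4),"case",(A@(p[:2]-C)).round(4),"F",s["force"].round(1),"w",round(s["width"]*91.8,1),s["gripper_force"])
    return p,X
def go(x,y,z):
    p,X=st(); print("shift",(X.T@(np.array([x,y,z])-p)).round(4))
E
python3 - <<'E'
from h import *
go(.5264,.1285,.1145)
im=arm.get_image("wrist"); save(im,"w1"); P=cloud(im); Z=P[...,2]
for lo,hi in((.108,.14),(.092,.102)):
    n,l,s,ce=cv2.connectedComponentsWithStats(((Z>lo)&(Z<hi)).astype(np.uint8))
    for i in range(1,n):
        if s[i,4]>200: print(lo,s[i].tolist(),P[l==i].mean(0).round(4),cv2.minEnclosingCircle(P[l==i][:,:2].astype(np.float32)))
print(arm.observe()["joints"].round(2))
E
```

```text
t 2.2 pos [0.525  0.1244 0.2376] yaw -0.1393 case [-0.0439  0.0549] F [ 0.1  0.1 -0.3] w 50.0 0.0
shift [ 0.0009 -0.0044  0.1231]
0.108 [306, 219, 22, 28, 494] [0.5295 0.127  0.125 ] ((0.5276080369949341, 0.1273568868637085), 0.007040674332529306)
0.108 [465, 228, 29, 27, 565] [0.5065 0.0209 0.1186] ((0.5051955580711365, 0.01960390992462635), 0.007959219627082348)
0.092 [305, 206, 32, 104, 1722] [0.496  0.1285 0.0982] ((0.499828040599823, 0.12881343066692352), 0.04033597558736801)
[-0.02  0.33 -0.41  1.76  0.15  1.08 -2.19]
```

View pics/w1.png

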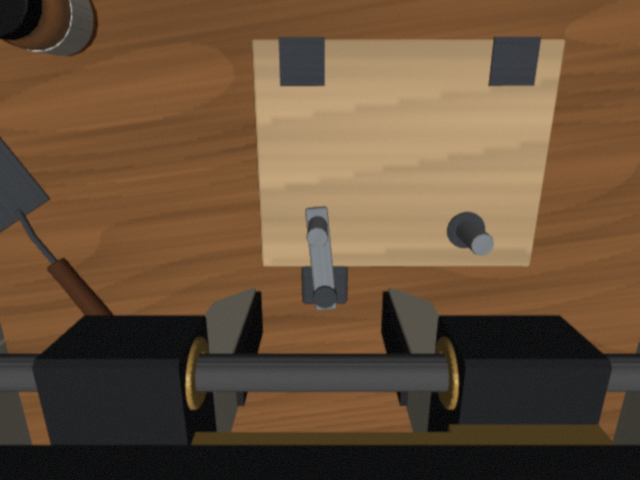

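The wrist view shows the latch post at (317,230) and the knob at (475,235). The measured points are (0.527,0.128) and (0.505,0.020), which match the top view. Next: descend and grip the post.

Request:
jog_arm:
  moves:
    - [0.0015,-0.0038,0.05,0]
    - [0.0015,-0.0038,0.1,0]
    - [0.0015,-0.0038,0.122,0]
    - [0.0015,-0.0038,0.122,0]

```text
clock: 2.75
position: [0.5261, 0.128, 0.1145]
ee_rot: [3.132, -0.218, -0.005]
force: [0.6, -1.1, 0.3]
width: 0.543
gripper_force: 0.0
```

Request:
jog_arm:
  moves:
    - [0,0,0,0]
    - [0,0,0,0]
    - [0,0,0,0]
    - [0,0,0,0]
    - [0,0,0,0]
  hand: 0.008
  newtons: 15

```text
clock: 3.38
position: [0.5276, 0.1296, 0.1161]
ee_rot: [3.134, -0.216, 0.001]
force: [0.1, -0.4, 3.9]
width: 0.148
gripper_force: 15.0
```

Request:
jog_arm:
  moves:
    - [-0.0008,-0.006,0,0]
    - [-0.0023,-0.012,0,0]
    - [-0.005,-0.0185,0,0]
    - [-0.0081,-0.0248,0,0]
    - [-0.0122,-0.0305,0,0]
    - [-0.0168,-0.0357,0,0]
    - [-0.022,-0.0402,0,0]
    - [-0.0279,-0.0441,0,0]
    - [-0.034,-0.0472,0,0]
    - [-0.0408,-0.0495,0,0]
    - [-0.049,-0.051,0,0]
    - [-0.0574,-0.0515,0,0]
    - [-0.0602,-0.0514,0,0]
    - [-0.0602,-0.0514,0,0]
    - [-0.0602,-0.0514,0,0]

```text
clock: 5.25
position: [0.4744, 0.1845, 0.1154]
ee_rot: [3.127, -0.219, -0.002]
force: [1.4, -17.4, 10.5]
width: 0.136
gripper_force: 15.1
```

Request:
jog_arm:
  moves:
    - [0,0,0,0]
    - [0,0,0,0]
    - [0,0,-0.02,0]
    - [0,0,-0.06,0]
    - [0,0,-0.06,0]
  hand: 0.05

```text
clock: 5.88
position: [0.4755, 0.1911, 0.178]
ee_rot: [-3.131, 0.213, -0.005]
force: [-0.4, -0.3, -1.2]
width: 0.536
gripper_force: 0.0
```

Run:
```python
from h import *
im=arm.get_image("wrist"); P=cloud(im); Z=P[...,2]
n,l,s,ce=cv2.connectedComponentsWithStats(((Z>.108)&(Z<.14)).astype(np.uint8))
for i in range(1,n):
    if s[i,4]>150: print(s[i].tolist(),P[l==i].mean(0).round(4),cv2.minEnclosingCircle(P[l==i][:,:2].astype(np.float32)))
im=arm.get_image("top"); P=cloud(im); Z=P[...,2]
m=(Z>.107)&(Z<.135); m[:205]=0;m[300:]=0;m[:,:230]=0;m[:,340:]=0
n,l,s,ce=cv2.connectedComponentsWithStats(m.astype(np.uint8))
for i in range(1,n):
    if s[i,4]>10: print(s[i].tolist(),P[l==i].mean(0).round(4))
go(.505,.0205,.1105)
for o in cups(im): print(o)
```

```text
[629, 158, 11, 26, 190] [0.5047 0.0265 0.1112] ((0.5040602087974548, 0.023576728999614716), 0.00676739914342761)
[323, 268, 27, 39, 851] [0.4669 0.1853 0.1243] ((0.46473318338394165, 0.18547023832798004), 0.00718262605369091)
[298, 268, 7, 7, 35] [0.5042 0.0213 0.1197]
t 5.97 pos [0.4741 0.1897 0.1755] yaw -0.1362 case [-0.1032  0.1127] F [ 0.4  0.4 -0.1] w 49.9 0.0
shift [0.0536 0.1635 0.0649]
([488.2, 185.3], [0.7409, -0.4921], [0.7467, -0.4982], 64.4, np.float64(60.2), np.float64(31.5))
([391.4, 243.2], [0.5856, -0.2213], [0.5862, -0.2218], 55.6, np.float64(42.1), np.float64(52.2))
([450.3, 279.1], [0.4879, -0.3759], [0.4876, -0.376], 42.7, np.float64(35.1), np.float64(40.6))
([390.9, 295.3], [0.4461, -0.2121], [0.4469, -0.2121], 67.6, np.float64(49.3), np.float64(65.4))
```

Latch is at about 1.8 rad, clear of the lid. Now the knob.

Request:
jog_arm:
  moves:
    - [0.0536,0.1635,0,0]
    - [0.0536,0.1635,0,0]
    - [0.0536,0.1635,0,0]
    - [0.0536,0.1635,0.03,0]
    - [0.0536,0.1635,0.0735,0]
    - [0.0536,0.1635,0.0735,0]
    - [0.0536,0.1635,0.0735,0]

```text
clock: 6.85
position: [0.5052, 0.0201, 0.1026]
ee_rot: [-3.134, 0.214, 0.001]
force: [-0.6, -0.1, 0.5]
width: 0.545
gripper_force: 0.0
```

Request:
jog_arm:
  moves:
    - [0,0,0,0]
    - [0,0,0,0]
    - [0,0,0,0]
    - [0,0,0,0]
    - [0,0,0,0]
  hand: 0.008
  newtons: 25

```text
clock: 7.48
position: [0.5054, 0.0189, 0.1024]
ee_rot: [3.133, -0.216, 0.0]
force: [-1.0, -4.5, 4.4]
width: 0.169
gripper_force: 25.0
```

Run:
```python
from h import *
st()
t0=0
for t in np.arange(.1,1.66,.1):
    print([round(130-130*np.cos(t)-35*np.sin(t),1),0,round(-(130*np.sin(t)+35*np.cos(t)-35),1)],end=", ")
```

```text
t 7.47 pos [0.5054 0.0189 0.1024] yaw -0.1378 case [-0.0489 -0.0522] F [-1.  -4.5  4.4] w 15.5 25.000856816768646
[np.float64(-2.8), 0, np.float64(-12.8)], [np.float64(-4.4), 0, np.float64(-25.1)], [np.float64(-4.5), 0, np.float64(-36.9)], [np.float64(-3.4), 0, np.float64(-47.9)], [np.float64(-0.9), 0, np.float64(-58.0)], [np.float64(2.9), 0, np.float64(-67.3)], [np.float64(8.0), 0, np.float64(-75.5)], [np.float64(14.3), 0, np.float64(-82.6)], [np.float64(21.8), 0, np.float64(-88.6)], [np.float64(30.3), 0, np.float64(-93.3)], [np.float64(39.8), 0, np.float64(-96.7)], [np.float64(50.3), 0, np.float64(-98.8)], [np.float64(61.5), 0, np.float64(-99.6)], [np.float64(73.4), 0, np.float64(-99.1)], [np.float64(85.9), 0, np.float64(-97.2)], [np.float64(98.8), 0, np.float64(-93.9)],
```

Request:
jog_arm:
  moves:
    - [-0.0028,0,-0.0128,0]
    - [-0.0044,0,-0.0251,0]
    - [-0.0045,0,-0.0369,0]
    - [-0.0034,0,-0.0479,0]
    - [-0.0009,0,-0.058,0]
    - [0.0029,0,-0.0673,0]
    - [0.008,0,-0.0755,0]
    - [0.008,0,-0.0755,0]

```text
clock: 8.48
position: [0.5141, 0.0185, 0.1783]
ee_rot: [-3.134, 0.216, -0.002]
force: [0.2, -0.3, 0.1]
width: 0.085
gripper_force: 0.0
```

Run:
```python
from h import *
st()
im=arm.get_image("wrist"); save(im,"w2"); 
im=arm.get_image("scene"); cv2.imwrite("pics/s2.png",im["color"][120:320,200:480,::-1].repeat(2,0).repeat(2,1))
```

```text
t 8.47 pos [0.5141 0.0185 0.1783] yaw -0.1374 case [-0.0403 -0.0514] F [ 0.2 -0.3  0.1] w 7.8 0.0
```

View pics/s2.png

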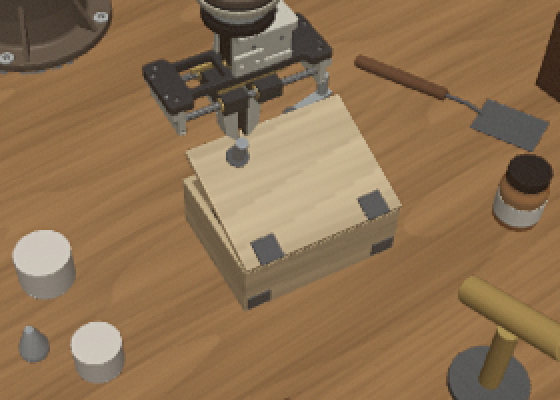

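The lid stays partly open at about 0.3 rad, and the fingers slipped off the knob, which is at about (238,150) in the crop. I'll measure the lid angle and regrip harder.

```bash
cat >> h.py <<'E'
def lid(n="scene"):
    im=arm.get_image(n); P=cloud(im); c=im["color"].astype(int)
    A=np.array([[np.cos(YAW),np.sin(YAW)],[-np.sin(YAW),np.cos(YAW)]])
    q=P.copy(); q[...,:2]=(P[...,:2]-C)@A.T
    m=(q[...,0]>-.02)&(q[...,0]<.14)&(q[...,1]>-.095)&(q[...,1]<.1)&(q[...,2]>.088)&(q[...,2]<.24)&(c[...,0]-c[...,2]>30)&(c[...,0]>170)
    S=q[m]; a=np.median(np.arctan2(S[:,2]-.0745,.08-S[:,0])-np.arcsin(np.clip(.010/np.hypot(S[:,2]-.0745,.08-S[:,0]),0,1)))
    print("lid",n,m.sum(),a.round(3)); return a
E
python3 - <<'E'
from h import *
a=lid(); b=lid("top")
for t in (a,b):
  for L in (34,38):
    x=.08-.130*np.cos(t)-L/1000*np.sin(t); z=.0745+.13*np.sin(t)+L/1000*np.cos(t); print(t.round(3),L,"case x",x.round(4),"grasp z",z.round(4),"TCP z",(z-.008).round(4))
E
```

```text
lid scene 2981 0.338
lid top 401 0.339
0.338 34 case x -0.0539 grasp z 0.1497 TCP z 0.1417
0.338 38 case x -0.0552 grasp z 0.1535 TCP z 0.1455
0.339 34 case x -0.0539 grasp z 0.1498 TCP z 0.1418
0.339 38 case x -0.0552 grasp z 0.1535 TCP z 0.1455
```

Request:
jog_arm:
  moves:
    - [-0.0127,0,-0.005,0]
    - [-0.0127,0,-0.005,0]
    - [-0.0127,0,-0.005,0]
    - [-0.0127,0,0.015,0]
    - [-0.0127,0,0.0365,0]
    - [-0.0127,0,0.0365,0]
    - [-0.0127,0,0.0365,0]
  hand: 0.05

```text
clock: 9.55
position: [0.5011, 0.0202, 0.1418]
ee_rot: [-3.134, 0.215, -0.001]
force: [0.4, -0.1, 0.7]
width: 0.544
gripper_force: 0.0
```

Request:
jog_arm:
  moves:
    - [0,0,0,0]
    - [0,0,0,0]
    - [0,0,0,0]
    - [0,0,0,0]
    - [0,0,0,0]
  hand: 0.004
  newtons: 55

```text
clock: 10.18
position: [0.5, 0.0197, 0.1411]
ee_rot: [3.133, -0.216, -0.002]
force: [-6.9, -0.8, 4.1]
width: 0.069
gripper_force: 16.0
```

Run:
```python
from h import *
st(); a=lid()
f=lambda t:np.array([-130*np.cos(t)-34*np.sin(t),130*np.sin(t)+34*np.cos(t)])
for t in np.arange(a,1.70,.07): d=f(t)-f(a); print(round(t,2),d.round(1).tolist(),end="; ")
```

```text
t 10.18 pos [0.5    0.0197 0.1411] yaw -0.1376 case [-0.0544 -0.0522] F [-6.9 -0.8  4.1] w 6.3 15.9760931879282
lid scene 2812 0.292
0.29 [0.0, 0.0]; 0.36 [0.7, 7.9]; 0.43 [2.0, 15.3]; 0.5 [4.0, 22.4]; 0.57 [6.6, 29.0]; 0.64 [9.8, 35.1]; 0.71 [13.6, 40.7]; 0.78 [18.1, 45.8]; 0.85 [23.1, 50.3]; 0.92 [28.6, 54.2]; 0.99 [34.7, 57.5]; 1.06 [41.2, 60.1]; 1.13 [48.2, 62.2]; 1.2 [55.7, 63.6]; 1.27 [63.5, 64.3]; 1.34 [71.7, 64.4]; 1.41 [80.1, 63.8]; 1.48 [88.9, 62.6]; 1.55 [97.8, 60.7]; 1.62 [106.9, 58.2]; 1.69 [116.2, 55.0];
```

Run:
```python
from h import *
im=arm.get_image("scene"); a=im["color"][170:230,290:380,::-1]
b=arm.get_image("wrist"); save(b,"w3")
cv2.imwrite("pics/s3.png",np.hstack([cv2.resize(a,(450,300)),cv2.resize(b["color"][240:480,320-180:320+180,::-1],(350,300))]))
P=cloud(b); A=np.array([[np.cos(YAW),np.sin(YAW)],[-np.sin(YAW),np.cos(YAW)]])
```

```text
(no output)
```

View pics/s3.png

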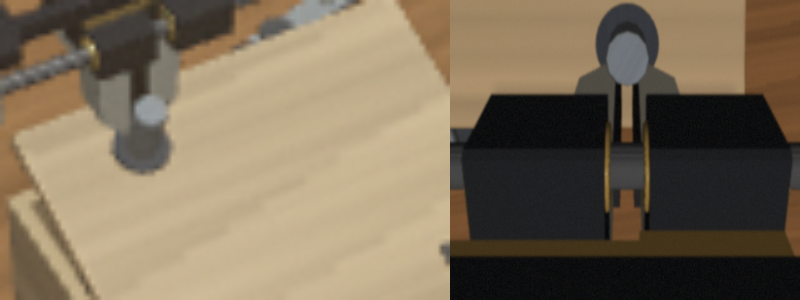

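The knob sits on the hinge side of the fingers, so they were too far toward the robot. I'll back off and measure the knob top directly.

Request:
jog_arm:
  moves:
    - [-0.015,0,0,0]
    - [-0.015,0,0,0]
    - [-0.015,0,-0.03,0]
    - [-0.015,0,-0.05,0]
    - [-0.015,0,-0.05,0]
    - [-0.015,0,-0.05,0]
  hand: 0.05

```text
clock: 11.08
position: [0.4857, 0.0221, 0.1907]
ee_rot: [3.134, -0.216, -0.0]
force: [-0.6, 0.3, -0.4]
width: 0.542
gripper_force: 0.0
```

```bash
cat >> h.py <<'E'
A2=np.array([[np.cos(YAW),np.sin(YAW)],[-np.sin(YAW),np.cos(YAW)]])
def tocase(P):
    q=P.copy(); q[...,:2]=(P[...,:2]-C)@A2.T; return q
def knob(a,n):   # steel pin points standing off the lid plane, in case frame and lid frame
    q=tocase(cloud(arm.get_image(n)))
    dx=.08-q[...,0]; dz=q[...,2]-.0745
    u=dx*np.cos(a)+dz*np.sin(a); w=dz*np.cos(a)-dx*np.sin(a)
    m=(u>.105)&(u<.155)&(w>.030)&(w<.052)&(abs(q[...,1]+.05)<.02)
    S=q[m]; print(n,m.sum(),"case mean",S.mean(0).round(4),"u",np.percentile(u[m],[5,50,95]).round(4),"w",np.percentile(w[m],[5,50,95]).round(4),"y",np.percentile(S[:,1],[5,50,95]).round(4))
E
python3 - <<'E'
from h import *
st(); a=lid("scene"); b=lid("top")
for n in("top","scene","wrist"): knob(a,n)
# lid plane edges in the wrist view: profile of height vs case x at y~+0.02
q=tocase(cloud(arm.get_image("top"))); 
for x0 in np.arange(-.08,.1,.02):
    m=(abs(q[...,0]-x0)<.004)&(abs(q[...,1]-.03)<.03); print(round(x0,2),np.median(q[...,2][m]).round(4),end=" ")
E
```

```text
t 11.07 pos [0.4857 0.0221 0.1907] yaw -0.1373 case [-0.0689 -0.0517] F [-0.6  0.3 -0.4] w 49.7 0.0
lid scene 2807 0.287
lid top 345 0.288h.py:43: RuntimeWarning: Mean of empty slice.
  S=q[m]; print(n,m.sum(),"case mean",S.mean(0).round(4),"u",np.percentile(u[m],[5,50,95]).round(4),"w",np.percentile(w[m],[5,50,95]).round(4),"y",np.percentile(S[:,1],[5,50,95]).round(4))
  ret = um.true_divide(
Traceback (most recent call last):
  File "h.py", line 43, in knob
    S=q[m]; print(n,m.sum(),"case mean",S.mean(0).round(4),"u",np.percentile(u[m],[5,50,95]).round(4),"w",np.percentile(w[m],[5,50,95]).round(4),"y",np.percentile(S[:,1],[5,50,95]).round(4))
                                                               ~~~~~~~~~~~~~^^^^^^^^^^^^^^^^
IndexError: index -1 is out of bounds for axis 0 with size 0
```

```bash
python3 - <<'E' 2>&1 | tail -8
from h import *
for n in("scene","wrist"): knob(.287,n)
for n in ("scene","wrist"):
  q=tocase(cloud(arm.get_image(n)))
  for x0 in np.arange(-.08,.12,.02):
    m=(abs(q[...,0]-x0)<.004)&(abs(q[...,1]-.03)<.03); print(round(x0,2),np.median(q[...,2][m]).round(4),end=" ")
  print()
E
```

```text
return _methods._mean(a, axis=axis, dtype=dtype,
  ret = ret.dtype.type(ret / rcount)
scene 56 case mean [-0.0335 -0.0529  0.1516] u [0.1246 0.1298 0.1381] w [0.0322 0.0437 0.0472] y [-0.0587 -0.0532 -0.0456]
wrist 927 case mean [-0.0325 -0.0519  0.1546] u [0.1243 0.1306 0.1369] w [0.0436 0.045  0.0462] y [-0.0583 -0.0521 -0.0458]
-0.08 0.2894 -0.06 0.1278 -0.04 0.2697 -0.02 0.114 0.0 0.1079 0.02 0.1023 0.04 0.097 0.06 0.0911 0.08 0.0424 0.1 0.0012 
-0.08 nan -0.06 0.1257 -0.04 0.261 -0.02 0.1139 0.0 0.1082 0.02 0.1024 0.04 0.0968 0.06 0.0913 0.08 nan 0.1 nan
```

I had the lid normal's sign wrong: the pin tilts toward the hinge as the lid opens. The measured knob, (-0.0325, -0.052) in the case frame, fits the corrected geometry.

Request:
jog_arm:
  moves:
    - [0.034,0,0,0]
    - [0.034,0,0,0]
    - [0.034,0,0.025,0]
    - [0.034,0,0.0535,0]
    - [0.034,0,0.0535,0]
    - [0.034,0,0.0535,0]

```text
clock: 12.18
position: [0.5197, 0.0178, 0.1385]
ee_rot: [-3.134, 0.215, -0.001]
force: [0.6, -0.2, 0.5]
width: 0.545
gripper_force: 0.0
```

Request:
jog_arm:
  moves:
    - [0,0,0,0]
    - [0,0,0,0]
    - [0,0,0,0]
    - [0,0,0,0]
    - [0,0,0,0]
  hand: 0.004
  newtons: 35

```text
clock: 12.8
position: [0.5194, 0.017, 0.1377]
ee_rot: [3.133, -0.216, -0.0]
force: [-0.9, -3.0, 1.8]
width: 0.165
gripper_force: 35.0
```

Run:
```python
from h import *
st(); a=.287
f=lambda t:np.array([-130*np.cos(t)+35*np.sin(t),-130*np.sin(t)-35*np.cos(t)])
for t in np.arange(a,1.66,.1): d=f(t)-f(a); print(round(t,2),d.round(1).tolist(),end="; ")
```

```text
t 12.8 pos [0.5194 0.017  0.1377] yaw -0.1378 case [-0.0348 -0.0522] F [-0.9 -3.   1.8] w 15.1 35.000306367874146
0.29 [0.0, 0.0]; 0.39 [7.6, -11.1]; 0.49 [16.3, -21.4]; 0.59 [25.9, -30.8]; 0.69 [36.5, -39.1]; 0.79 [47.8, -46.4]; 0.89 [59.8, -52.5]; 0.99 [72.3, -57.4]; 1.09 [85.3, -61.0]; 1.19 [98.6, -63.3]; 1.29 [112.0, -64.2]; 1.39 [125.4, -63.8]; 1.49 [138.8, -62.1]; 1.59 [151.9, -59.0];
```

Request:
jog_arm:
  moves:
    - [0.0076,0,-0.0111,0]
    - [0.0163,0,-0.0214,0]
    - [0.0259,0,-0.0308,0]
    - [0.0365,0,-0.0391,0]
    - [0.0478,0,-0.0464,0]
    - [0.0598,0,-0.0525,0]
    - [0.0723,0,-0.0574,0]
    - [0.0853,0,-0.061,0]
    - [0.0853,0,-0.061,0]

```text
clock: 13.92
position: [0.6057, 0.0051, 0.1998]
ee_rot: [3.134, -0.217, 0.004]
force: [-1.3, -5.3, 1.8]
width: 0.165
gripper_force: 35.0
```

Request:
jog_arm:
  moves:
    - [0.0133,0,-0.0023,0]
    - [0.0267,0,-0.0032,0]
    - [0.0401,0,-0.0028,0]
    - [0.0535,0,-0.0011,0]
    - [0.0666,0,0.002,0]
    - [0.0705,0,0.0035,0]
    - [0.0705,0,0.0035,0]
    - [0.0705,0,0.0035,0]

```text
clock: 14.92
position: [0.6754, -0.0046, 0.1967]
ee_rot: [3.134, -0.217, 0.007]
force: [2.3, -4.7, 4.1]
width: 0.157
gripper_force: 35.0
```

Request:
jog_arm:
  moves:
    - [0,0,0,0]
    - [0,0,0,0]
    - [0,0,-0.03,0]
    - [0,0,-0.08,0]
    - [0,0,-0.1,0]
    - [0,0,-0.1,0]
  hand: 0.07

```text
clock: 15.68
position: [0.6747, -0.0027, 0.2971]
ee_rot: [-3.133, 0.214, -0.006]
force: [-0.4, -0.1, 0.4]
width: 0.743
gripper_force: 0.0
```

Run:
```python
from h import *
im=arm.get_image("scene"); save(im,"s4")
go(.4877,-.376,.20)
im=arm.get_image("top")
for o in cups(im): print(o)
```

```text
t 15.72 pos [ 0.674  -0.003   0.2953] yaw -0.1365 case [ 0.121 -0.051] F [-0.2  0.5 -0.6] w 69.1 0.0
shift [-0.1338  0.3949  0.0949]
([489.0, 184.1], [0.7441, -0.4916], [0.7478, -0.4988], 64.1, np.float64(64.8), np.float64(34.9))
([450.4, 279.1], [0.4879, -0.3754], [0.4883, -0.3756], 43.1, np.float64(35.7), np.float64(40.5))
([245.5, 287.8], [0.4667, 0.1601], [0.4663, 0.1595], 41.9, np.float64(98.6), np.float64(26.2))
```

View pics/s4.png

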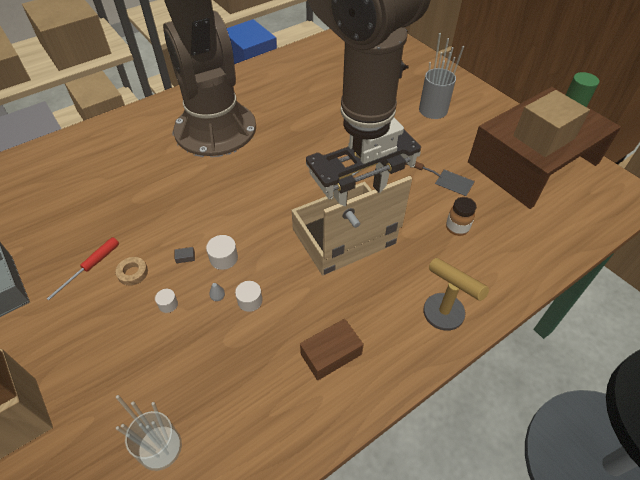

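The lid is upright and the cups haven't moved: cup4 at (221,252), cup3 (248,296), cup2 (165,300). Now picking cup2.

Request:
jog_arm:
  moves:
    - [-0.134,0.395,0,0]
    - [-0.134,0.395,0,0]
    - [-0.134,0.395,0,0]
    - [-0.134,0.395,0.06,0]
    - [-0.134,0.395,0.12,0]
    - [-0.134,0.395,0.175,0]
    - [-0.134,0.395,0.175,0]
    - [-0.134,0.395,0.175,0]
    - [-0.134,0.395,0.175,0]
    - [-0.134,0.395,0.175,0]

```text
clock: 17.02
position: [0.4872, -0.3756, 0.1196]
ee_rot: [-3.133, 0.215, 0.001]
force: [0.2, 0.5, 0.9]
width: 0.761
gripper_force: 0.0
```

Run:
```python
from h import *
go(.4875,-.376,.017)
for n in("top","scene","wrist"):
    print(n)
    for o in cups(arm.get_image(n)): print(o)
```

```text
t 17.02 pos [ 0.4872 -0.3756  0.1196] yaw -0.1367 case [-0.0133 -0.4456] F [0.2 0.5 0.9] w 69.9 0.0
shift [0.0004 0.0005 0.1026]
top
([488.4, 184.8], [0.7414, -0.4922], [0.7462, -0.4981], 62.2, np.float64(62.4), np.float64(32.2))
([391.4, 243.2], [0.5854, -0.2215], [0.5859, -0.2217], 55.9, np.float64(42.0), np.float64(52.6))
([390.9, 295.3], [0.4465, -0.2123], [0.4468, -0.2123], 67.7, np.float64(49.4), np.float64(65.7))
([245.6, 287.9], [0.4666, 0.1592], [0.4663, 0.1594], 37.4, np.float64(99.4), np.float64(23.3))
scene
([220.5, 246.1], [0.4455, -0.2137], [0.4443, -0.213], 68.9, np.float64(49.6), np.float64(66.0))
([247.7, 291.1], [0.585, -0.223], [0.5848, -0.2233], 55.7, np.float64(42.7), np.float64(60.3))
([164.5, 296.6], [0.4867, -0.3772], [0.4862, -0.3766], 43.2, np.float64(35.2), np.float64(46.4))
wrist
([26.3, 120.6], [0.5834, -0.2326], [0.5855, -0.2248], 54.8, np.float64(41.7), np.float64(216.9))
([326.3, 251.1], [0.4885, -0.378], [0.4879, -0.3779], 42.3, np.float64(34.6), np.float64(179.7))
([46.9, 315.4], [0.476, -0.2114], [0.4716, -0.2103], 41.5, np.float64(48.5), np.float64(50.7))
```

Request:
jog_arm:
  moves:
    - [0.0005,0.001,0.06,0]
    - [0.0005,0.001,0.1,0]
    - [0.0005,0.001,0.1025,0]
    - [0.0005,0.001,0.1025,0]

```text
clock: 17.68
position: [0.4888, -0.3778, 0.0193]
ee_rot: [3.133, -0.214, 0.003]
force: [-0.8, 0.4, 0.1]
width: 0.762
gripper_force: 0.0
```

Request:
jog_arm:
  moves:
    - [0,0,0,0]
    - [0,0,0,0]
    - [0,0,0,0]
    - [0,0,0,0]
    - [0,0,0,0]
    - [0,0,-0.03,0]
    - [0,0,-0.08,0]
    - [0,0,-0.13,0]
    - [0,0,-0.16,0]
    - [0,0,-0.16,0]
    - [0,0,-0.16,0]
  hand: 0.036
  newtons: 20

```text
clock: 19.05
position: [0.4868, -0.3775, 0.1768]
ee_rot: [-3.134, 0.216, 0.002]
force: [0.3, 0.5, -1.1]
width: 0.47
gripper_force: 20.0
```

Run:
```python
from h import *
t=C+A2.T@np.array([-.01,0.0]); print(t)
go(t[0],t[1],.18); lid()
im=arm.get_image("top")
for o in cups(im): print(o)
q=tocase(cloud(im)); m=(abs(q[...,0])<.05)&(abs(q[...,1])<.06); print("floor",np.median(q[...,2][m]))
m=(abs(q[...,2]-.074)<.008)&(abs(q[...,0])<.1)&(abs(q[...,1])<.115); S=q[m]; print("rim",np.percentile(S,[1,99],axis=0).round(4))
```

```text
[0.55109302 0.06536077]
t 19.05 pos [ 0.4868 -0.3775  0.1768] yaw -0.1374 case [-0.0134 -0.4475] F [ 0.3  0.5 -1.1] w 43.2 19.99967509880662
shift [ 0.0031 -0.4475 -0.003 ]
lid scene 324 1.534
([488.4, 184.9], [0.741, -0.4926], [0.7466, -0.4994], 63.2, np.float64(62.0), np.float64(32.2))
([391.4, 243.2], [0.5857, -0.2216], [0.5859, -0.2208], 55.6, np.float64(42.1), np.float64(52.2))
([390.9, 295.3], [0.4464, -0.2124], [0.4466, -0.2122], 67.3, np.float64(49.2), np.float64(65.6))
([245.7, 287.9], [0.4667, 0.1588], [0.4676, 0.1597], 38.0, np.float64(98.9), np.float64(23.4))
floor 0.00902549789253174
rim [[-0.0802 -0.1026  0.0673]
 [ 0.0808  0.1028  0.0807]]
```

Request:
jog_arm:
  moves:
    - [0.003,-0.4475,0,0]
    - [0.003,-0.4475,0,0]
    - [0.003,-0.4475,0,0]
    - [0.003,-0.4475,0,0]
    - [0.003,-0.4475,0,0]
    - [0.003,-0.4475,0,0]
    - [0.003,-0.4475,0,0]
    - [0.003,-0.4475,0,0]
    - [0.003,-0.4475,0,0]
    - [0.003,-0.4475,0.05,0]
    - [0.003,-0.4475,0.1,0]
    - [0.003,-0.4475,0.13,0]
    - [0.003,-0.4475,0.145,0]
    - [0.003,-0.4475,0.15,0]
    - [0.003,-0.4475,0.151,0]
    - [0.003,-0.4475,0.151,0]

```text
clock: 21.15
position: [0.5524, 0.0651, 0.0277]
ee_rot: [-3.134, 0.216, -0.003]
force: [0.0, -0.1, -0.8]
width: 0.464
gripper_force: 20.0
```

```bash
python3 -c "
from h import *
st()"
```

```text
t 21.15 pos [0.5524 0.0651 0.0277] yaw -0.1374 case [-0.0087 -0.    ] F [ 0.  -0.1 -0.8] w 42.6 19.99968591146171
```

Request:
jog_arm:
  moves:
    - [0,0,0.001,0]
    - [0,0,0.002,0]
    - [0,0,0.003,0]
    - [0,0,0.003,0]

```text
clock: 21.65
position: [0.5524, 0.0652, 0.0261]
ee_rot: [3.134, -0.215, 0.004]
force: [-6.9, -2.1, 25.8]
width: 0.467
gripper_force: 20.0
```

Contact with the floor. Release, go up and look.

Request:
jog_arm:
  moves:
    - [0,0,-0.0015,0]
    - [0,0,-0.0015,0]
    - [0,0,-0.0015,0]
    - [0,0,-0.0015,0]
    - [0,0,-0.0015,0]
    - [0,0,-0.05,0]
    - [0,0,-0.1,0]
    - [0,0,-0.15,0]
    - [0,0,-0.15,0]
    - [0,0,-0.15,0]
  hand: 0.07

```text
clock: 22.9
position: [0.5513, 0.0649, 0.1733]
ee_rot: [3.134, -0.216, -0.001]
force: [0.8, -0.2, -0.8]
width: 0.763
gripper_force: 0.0
```

Run:
```python
from h import *
go(.5857,-.222,.12)
for n in ("wrist","scene"):
    im=arm.get_image(n); print(n); save(im,n+"5")
    for o in cups(im): print(o, tocase(np.array([o[1]+[0],o[2]+[0]]))[:,:2].round(4).tolist())
```

```text
t 22.9 pos [0.5513 0.0649 0.1733] yaw -0.1374 case [-0.0097 -0.0004] F [ 0.8 -0.2 -0.8] w 70.0 0.0
shift [0.0734 0.2794 0.0534]
wrist
([320.9, 227.6], [0.5533, 0.0653], [0.5527, 0.0655], 43.1, np.float64(42.6), np.float64(157.3)) [[-0.0078, 0.0002], [-0.0084, 0.0004]]
([219.8, 398.5], [0.4663, 0.1421], [0.4664, 0.1437], 11.4, np.float64(97.9), np.float64(26.0)) [[-0.1044, 0.0645], [-0.1046, 0.0661]]
scene
([220.4, 246.0], [0.4455, -0.2139], [0.4448, -0.214], 69.3, np.float64(49.9), np.float64(65.9)) [[-0.0766, -0.291], [-0.0773, -0.2912]]
([247.7, 291.1], [0.585, -0.223], [0.5846, -0.2227], 57.3, np.float64(42.7), np.float64(60.3)) [[0.0628, -0.2811], [0.0624, -0.2808]]
```

View pics/wrist5.png

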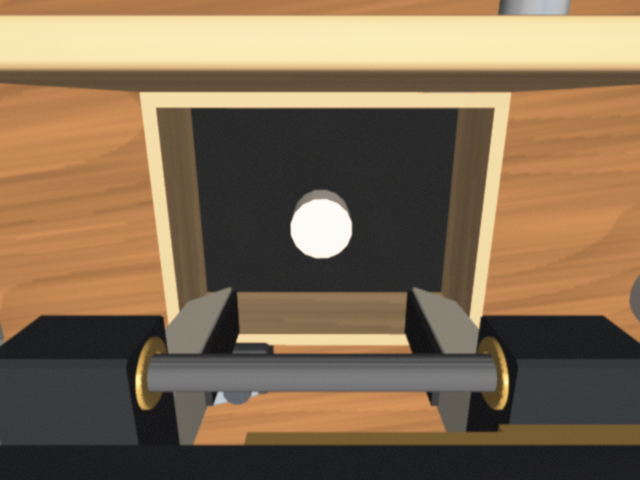

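Cup2 stands upright in the case at case (-0.008, 0.000), pixel (321,228). Going to cup3: y first, to stay clear of the upright lid.

Request:
jog_arm:
  moves:
    - [0,0.28,0,0]
    - [0,0.28,0,0]
    - [0,0.28,0,0]
    - [0,0.28,0,0]
    - [0,0.28,0,0]
    - [0,0.28,0,0]
    - [0.0732,0.28,0.02,0]
    - [0.0732,0.28,0.053,0]
    - [0.0732,0.28,0.053,0]
    - [0.0732,0.28,0.053,0]
  hand: 0.076

```text
clock: 24.25
position: [0.5854, -0.2213, 0.1209]
ee_rot: [-3.134, 0.214, 0.002]
force: [0.4, 0.2, 0.3]
width: 0.828
gripper_force: 0.0
```

Run:
```python
from h import *
for n in("scene","wrist","top"):
    print(n)
    for o in cups(arm.get_image(n)): print(o)
go(.5855,-.2222,.025)
```

```text
scene
([224.0, 250.5], [0.4621, -0.2134], [0.4629, -0.2131], 25.9, np.float64(49.8), np.float64(23.2))
([247.7, 291.1], [0.585, -0.223], [0.584, -0.2235], 57.5, np.float64(42.7), np.float64(60.1))
wrist
([325.4, 252.9], [0.5869, -0.2238], [0.586, -0.2238], 55.5, np.float64(41.6), np.float64(240.8))
([340.1, 424.4], [0.4722, -0.2179], [0.4678, -0.2176], 50.0, np.float64(48.4), np.float64(86.7))
top
([489.6, 184.1], [0.7428, -0.4918], [0.7472, -0.498], 64.0, np.float64(65.2), np.float64(33.3))
([391.4, 247.7], [0.5733, -0.221], [0.579, -0.2214], 52.7, np.float64(42.1), np.float64(35.9))
([283.9, 256.9], [0.5524, 0.0672], [0.5525, 0.0675], 42.5, np.float64(42.9), np.float64(41.0))
([390.8, 295.3], [0.4463, -0.2123], [0.4467, -0.2125], 68.0, np.float64(49.4), np.float64(65.9))
([245.4, 287.8], [0.4668, 0.1595], [0.4664, 0.1596], 42.7, np.float64(98.8), np.float64(25.7))
t 24.4 pos [ 0.586  -0.2222  0.1222] yaw -0.1372 case [ 0.0637 -0.2802] F [ 0.3 -0.2  0.9] w 76.1 0.0
shift [-0.0007 -0.      0.0972]
```

Request:
jog_arm:
  moves:
    - [0,0.0013,0.05,0]
    - [0,0.0013,0.09,0]
    - [0,0.0013,0.098,0]
    - [0,0.0013,0.098,0]

```text
clock: 24.9
position: [0.5861, -0.2237, 0.0238]
ee_rot: [3.134, -0.216, 0.001]
force: [1.4, 0.6, 0.7]
width: 0.827
gripper_force: 0.0
```

Request:
jog_arm:
  moves:
    - [0,0,0,0]
    - [0,0,0,0]
    - [0,0,0,0]
    - [0,0,0,0]
    - [0,0,0,0]
    - [0,0,-0.03,0]
    - [0,0,-0.08,0]
    - [0,0,-0.13,0]
    - [0,0,-0.15,0]
    - [0,0,-0.15,0]
    - [0,0,-0.15,0]
  hand: 0.048
  newtons: 20

```text
clock: 26.28
position: [0.5848, -0.2234, 0.1714]
ee_rot: [-3.134, 0.216, 0.003]
force: [-0.2, 1.0, -1.7]
width: 0.61
gripper_force: 20.0
```

Run:
```python
from h import *
t=C+A2.T@np.array([-.0087,0.0])
im=arm.get_image("scene")
for o in cups(im): print(o)
im=arm.get_image("top"); save(im,"top6")
for o in cups(im): print(o)
go(t[0],t[1],.172)
```

```text
([283.9, 256.9], [0.5521, 0.0672], [0.5526, 0.0676], 42.2, np.float64(43.3), np.float64(41.5))
([390.8, 295.3], [0.4464, -0.2125], [0.446, -0.2127], 68.5, np.float64(49.2), np.float64(65.9))
([245.5, 287.9], [0.4667, 0.1597], [0.4663, 0.1596], 43.1, np.float64(98.9), np.float64(25.6))
t 26.38 pos [ 0.5847 -0.2234  0.171 ] yaw -0.1373 case [ 0.0626 -0.2815] F [ 0.6 -0.4 -1.7] w 56.0 19.99966911971569
shift [-0.0715 -0.2814 -0.0007]
```

Request:
jog_arm:
  moves:
    - [-0.0715,0,0,0]
    - [-0.0715,0,0,0]
    - [-0.0715,-0.06,0,0]
    - [-0.0715,-0.12,0,0]
    - [-0.0715,-0.18,0,0]
    - [-0.0715,-0.24,0,0]
    - [-0.0715,-0.2814,0,0]
    - [-0.0715,-0.2814,0,0]
    - [-0.0715,-0.2814,0.05,0]
    - [-0.0715,-0.2814,0.095,0]
    - [-0.0715,-0.2814,0.095,0]
    - [-0.0715,-0.2814,0.095,0]

```text
clock: 27.88
position: [0.5542, 0.0647, 0.0788]
ee_rot: [-3.134, 0.217, -0.001]
force: [0.4, -0.5, -0.1]
width: 0.608
gripper_force: 20.0
```

```bash
python3 -c "
from h import *
st(); im=arm.get_image('wrist')
for o in cups(im): print(o,tocase(np.array([o[1]+[0],o[2]+[0]]))[:,:2].round(4).tolist())"
```

```text
t 27.88 pos [0.5542 0.0647 0.0788] yaw -0.138 case [-0.0068 -0.0003] F [ 0.4 -0.5 -0.1] w 55.8 19.999537160620093
([321.7, 321.4], [0.5659, 0.0633], [0.5618, 0.0638], 57.6, np.float64(96.4), np.float64(273.0)) [[0.0049, -0.0], [0.0008, -0.0001]]
([321.5, 400.5], [0.5329, 0.0679], [0.536, 0.0677], 42.4, np.float64(96.3), np.float64(125.7)) [[-0.0284, 0.0], [-0.0253, 0.0003]]
```

Request:
jog_arm:
  moves:
    - [-0.001,0,0.008,0]
    - [-0.001,0,0.014,0]
    - [-0.001,0,0.02,0]
    - [-0.001,0,0.02,0]

```text
clock: 28.42
position: [0.552, 0.065, 0.0572]
ee_rot: [3.134, -0.215, -0.002]
force: [0.2, 0.1, -2.2]
width: 0.611
gripper_force: 20.0
```

Request:
jog_arm:
  moves:
    - [0,0,0.008,0]
    - [0,0,0.016,0]
    - [0,0,0.022,0]
    - [0,0,0.024,0]
    - [0,0,0.025,0]
    - [0,0,0.026,0]

```text
clock: 29.18
position: [0.5525, 0.0652, 0.0319]
ee_rot: [-3.134, 0.215, -0.001]
force: [-2.1, -0.4, 9.6]
width: 0.609
gripper_force: 20.0
```

Request:
jog_arm:
  moves:
    - [0,0,0,0]
    - [0,0,0,0]
    - [0,0,0,0]
    - [0,0,0,0]
    - [0,0,-0.05,0]
    - [0,0,-0.1,0]
    - [0,0,-0.14,0]
    - [0,0,-0.14,0]
    - [0,0,-0.14,0]
  hand: 0.076

```text
clock: 30.3
position: [0.552, 0.0649, 0.1712]
ee_rot: [3.134, -0.216, -0.001]
force: [0.5, -0.4, -0.1]
width: 0.83
gripper_force: 0.0
```

Run:
```python
from h import *
for n in ("wrist","scene"):
    im=arm.get_image(n); print(n)
    for o in cups(im): print(o, tocase(np.array([o[1]+[0],o[2]+[0]]))[:,:2].round(4).tolist())
go(.4463,-.2140,.13)
```

```text
wrist
([320.9, 232.4], [0.5531, 0.0654], [0.5523, 0.0655], 56.0, np.float64(49.6), np.float64(210.0)) [[-0.008, 0.0003], [-0.0088, 0.0003]]
([212.6, 401.4], [0.4669, 0.1462], [0.4675, 0.1484], 21.4, np.float64(97.9), np.float64(46.8)) [[-0.1044, 0.0686], [-0.1041, 0.0709]]
scene
([220.5, 246.1], [0.4453, -0.2137], [0.4443, -0.2131], 69.3, np.float64(49.4), np.float64(66.1)) [[-0.0768, -0.2909], [-0.0779, -0.2904]]
t 30.4 pos [0.5515 0.0648 0.1704] yaw -0.1373 case [-0.0095 -0.0004] F [ 0.4  0.2 -0.2] w 75.9 0.0
shift [-0.066   0.2906  0.0408]
```

Cup3 is seated, with its top at 49.6 mm against 49 expected. Now cup4.

Request:
jog_arm:
  moves:
    - [0,0.06,0,0]
    - [-0.02,0.12,0,0]
    - [-0.066,0.18,0,0]
    - [-0.066,0.24,0,0]
    - [-0.066,0.2906,0,0]
    - [-0.066,0.2906,0.04,0]
    - [-0.066,0.2906,0.04,0]
    - [-0.066,0.2906,0.04,0]
  hand: 0.088

```text
clock: 31.4
position: [0.4475, -0.2127, 0.132]
ee_rot: [-3.134, 0.213, 0.001]
force: [0.2, -0.2, 0.2]
width: 0.958
gripper_force: 0.0
```

Run:
```python
from h import *
for n in("scene","wrist","top"):
    print(n)
    for o in cups(arm.get_image(n)): print(o)
go(.446,-.214,.029)
```

```text
scene
([220.5, 246.0], [0.4455, -0.2137], [0.4452, -0.2133], 70.1, np.float64(49.6), np.float64(66.2))
wrist
([325.0, 253.4], [0.4474, -0.2144], [0.4463, -0.2142], 67.3, np.float64(48.6), np.float64(286.5))
top
([488.4, 184.6], [0.742, -0.4924], [0.7455, -0.4978], 63.1, np.float64(62.6), np.float64(32.7))
([283.9, 256.8], [0.5516, 0.0668], [0.5522, 0.0669], 55.1, np.float64(50.6), np.float64(52.6))
([245.4, 287.9], [0.4667, 0.1599], [0.4687, 0.1609], 40.8, np.float64(98.2), np.float64(25.1))
([390.0, 305.0], [0.4214, -0.2091], [0.4248, -0.2127], 45.1, np.float64(49.3), np.float64(25.0))
t 31.55 pos [ 0.4482 -0.213   0.1327] yaw -0.1356 case [-0.0741 -0.2898] F [-0.5  0.2  0.1] w 88.1 0.0
shift [-0.0022  0.0012  0.1037]
```

Request:
jog_arm:
  moves:
    - [-0.0013,0.001,0.05,0]
    - [-0.0013,0.001,0.09,0]
    - [-0.0013,0.001,0.1025,0]
    - [-0.0013,0.001,0.1025,0]
    - [-0.0013,0.001,0.1025,0]

```text
clock: 32.17
position: [0.447, -0.2148, 0.0307]
ee_rot: [3.133, -0.215, 0.004]
force: [0.5, -0.2, -0.4]
width: 0.957
gripper_force: 0.0
```

Request:
jog_arm:
  moves:
    - [0,0,0,0]
    - [0,0,0,0]
    - [0,0,0,0]
    - [0,0,0,0]
    - [0,0,0,0]
    - [0,0,-0.03,0]
    - [0,0,-0.08,0]
    - [0,0,-0.13,0]
    - [0,0,-0.15,0]
    - [0,0,-0.15,0]
    - [0,0,-0.15,0]
  hand: 0.06
  newtons: 22

```text
clock: 33.55
position: [0.4449, -0.2143, 0.178]
ee_rot: [-3.134, 0.216, 0.003]
force: [-0.6, -0.1, -2.9]
width: 0.734
gripper_force: 22.0
```

Run:
```python
from h import *
t=C+A2.T@np.array([-.0088,0.0])
im=arm.get_image("top")
for o in cups(im): print(o)
go(t[0],t[1],.18)
```

```text
([488.4, 184.6], [0.7419, -0.4923], [0.7462, -0.4987], 63.1, np.float64(61.9), np.float64(33.5))
([283.9, 256.8], [0.5517, 0.067], [0.5521, 0.0669], 55.1, np.float64(50.3), np.float64(52.9))
([245.4, 287.9], [0.4667, 0.1601], [0.4685, 0.1601], 40.8, np.float64(98.6), np.float64(24.9))
t 33.6 pos [ 0.4448 -0.2142  0.1777] yaw -0.1372 case [-0.0773 -0.2914] F [-0.1  0.6 -2.7] w 67.3 21.999741105828434
shift [ 0.0682 -0.2915 -0.0022]
```

Request:
jog_arm:
  moves:
    - [0.0,-0.06,0,0]
    - [0.03,-0.12,0,0]
    - [0.0685,-0.18,0,0]
    - [0.0685,-0.24,0,0]
    - [0.0685,-0.2915,0,0]
    - [0.0685,-0.2915,0,0]
    - [0.0685,-0.2915,0.05,0]
    - [0.0685,-0.2915,0.085,0]
    - [0.0685,-0.2915,0.085,0]
    - [0.0685,-0.2915,0.085,0]
    - [0.0685,-0.2915,0.085,0]

```text
clock: 34.98
position: [0.5546, 0.0649, 0.0957]
ee_rot: [-3.134, 0.216, -0.004]
force: [0.4, -0.4, -2.3]
width: 0.736
gripper_force: 22.0
```

Run:
```python
from h import *
st(); im=arm.get_image("scene")
cv2.imwrite("pics/s7.png",cv2.resize(im["color"][150:300,270:430,::-1],(640,600)))
st()
```

```text
t 34.98 pos [0.5546 0.0649 0.0957] yaw -0.1375 case [-0.0065  0.0001] F [ 0.4 -0.4 -2.3] w 67.5 21.999649938661605
t 35.02 pos [0.5545 0.0649 0.0956] yaw -0.1376 case [-0.0066  0.    ] F [-0.4  1.1 -2.8] w 67.6 21.99963096063584
```

Request:
jog_arm:
  moves:
    - [-0.0015,0,0.01,0]
    - [-0.0015,0,0.018,0]
    - [-0.0015,0,0.0225,0]
    - [-0.0015,0,0.0255,0]
    - [-0.0015,0,0.0255,0]

```text
clock: 35.65
position: [0.5519, 0.0651, 0.0685]
ee_rot: [3.134, -0.215, -0.001]
force: [-0.3, -0.0, -2.2]
width: 0.734
gripper_force: 22.0
```

Request:
jog_arm:
  moves:
    - [0,0,0.01,0]
    - [0,0,0.02,0]
    - [0,0,0.026,0]
    - [0,0,0.028,0]
    - [0,0,0.029,0]
    - [0,0,0.029,0]

```text
clock: 36.4
position: [0.5522, 0.0651, 0.0399]
ee_rot: [-3.134, 0.216, -0.0]
force: [0.4, 0.1, -1.1]
width: 0.738
gripper_force: 22.0
```

Request:
jog_arm:
  moves:
    - [0,0,0.001,0]
    - [0,0,0.002,0]
    - [0,0,0.0025,0]
    - [0,0,0.0025,0]

```text
clock: 36.9
position: [0.5522, 0.065, 0.0378]
ee_rot: [3.134, -0.216, 0.001]
force: [-1.8, -0.7, 5.4]
width: 0.732
gripper_force: 22.0
```

Request:
jog_arm:
  moves:
    - [0,0,0,0]
    - [0,0,0,0]
    - [0,0,0,0]
    - [0,0,0,0]
    - [0,0,-0.05,0]
    - [0,0,-0.1,0]
    - [0,0,-0.14,0]
    - [0,0,-0.14,0]
    - [0,0,-0.14,0]
  hand: 0.09

```text
clock: 38.02
position: [0.5517, 0.0648, 0.1767]
ee_rot: [3.134, -0.216, -0.001]
force: [0.2, -0.3, -1.2]
width: 0.982
gripper_force: 0.0
```

Run:
```python
from h import *
st()
for n in ("wrist","scene","top"):
    im=arm.get_image(n); print(n); save(im,n+"8")
    for o in cups(im): print(o, tocase(np.array([o[1]+[0],o[2]+[0]]))[:,:2].round(4).tolist())
a=lid("scene"); lid("wrist")
```

```text
t 38.02 pos [0.5517 0.0648 0.1767] yaw -0.1375 case [-0.0093 -0.0004] F [ 0.2 -0.3 -1.2] w 90.2 0.0
wrist
([321.1, 231.8], [0.5536, 0.0651], [0.5525, 0.0656], 68.3, np.float64(56.6), np.float64(255.3)) [[-0.0075, 0.0001], [-0.0086, 0.0004]]
([201.3, 399.0], [0.4653, 0.1553], [0.4625, 0.1561], 34.7, np.float64(97.9), np.float64(60.3)) [[-0.1072, 0.0774], [-0.1101, 0.0778]]
scene
top
([488.5, 184.7], [0.7418, -0.4927], [0.7457, -0.4985], 62.8, np.float64(62.7), np.float64(33.1)) [[0.2549, -0.5269], [0.2595, -0.5321]]
([245.5, 287.9], [0.4666, 0.1602], [0.4643, 0.1597], 38.5, np.float64(99.3), np.float64(24.1)) [[-0.1066, 0.0825], [-0.1088, 0.0817]]
lid scene 326 1.533
lid wrist 34011 1.537
```

View pics/wrist8.png

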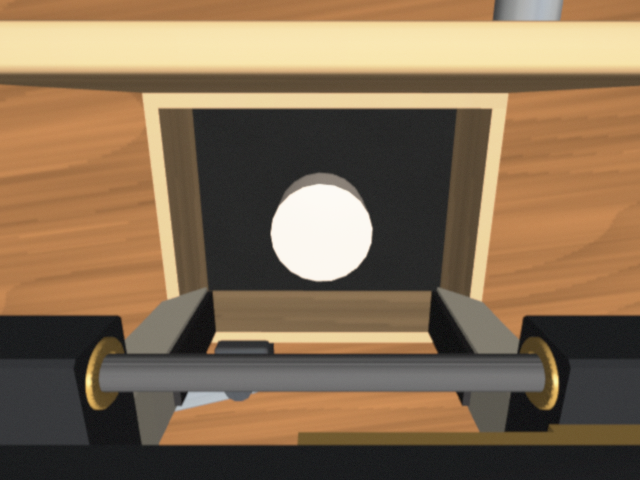

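The whole nest is seated: top at 56.6 mm against 56 expected, concentric at pixel (321,232). Now to the knob on the back of the lid.

Request:
jog_arm:
  moves:
    - [0,0,-0.06,0]
    - [0,0,-0.12,0]
    - [0,0.02,-0.135,0]
    - [0.06,0.05,-0.135,0]
    - [0.12,0.05,-0.135,0]
    - [0.13,0.05,-0.135,0]
    - [0.13,0.05,-0.135,0]
    - [0.13,0.05,-0.135,0]
  hand: 0.05

```text
clock: 39.28
position: [0.673, -0.0014, 0.3124]
ee_rot: [-3.134, 0.214, 0.001]
force: [-0.3, -0.6, -0.2]
width: 0.545
gripper_force: 0.0
```

Run:
```python
from h import *
st()
for n in("scene","wrist"):
    im=arm.get_image(n); c=im["color"].astype(int); q=tocase(cloud(im))
    m=(q[...,0]>.098)&(q[...,0]<.15)&(abs(q[...,1]+.05)<.025)&(q[...,2]>.17)&(q[...,2]<.23)
    S=q[m]; print(n,m.sum(),np.percentile(S,[3,50,97],axis=0).round(4).tolist())
    m=(q[...,0]>.06)&(q[...,0]<.13)&(q[...,1]>-.02)&(q[...,1]<.09)&(q[...,2]>.1)&(q[...,2]<.25)
    S=q[m]
    if n=="scene":
        S=S[S[:,2]<.225]; k=np.polyfit(S[:,2]-.0745,S[:,0]-.08,1); print("outer face slope",k, "theta",np.pi/2+np.arctan(k[0]))
```

```text
t 39.27 pos [ 0.673  -0.0014  0.3124] yaw -0.136 case [ 0.1198 -0.0495] F [-0.3 -0.6 -0.2] w 50.0 0.0
scene 105 [[0.0996, -0.0597, 0.1996], [0.1144, -0.0539, 0.211], [0.1245, -0.0452, 0.2147]]
outer face slope [-0.00100737  0.00800007] theta 1.5697889540081853
wrist 1145 [[0.0988, -0.0598, 0.2039], [0.1137, -0.0521, 0.2111], [0.126, -0.0445, 0.2133]]
```

Request:
jog_arm:
  moves:
    - [-0.005,0.0025,0.03,0]
    - [-0.005,0.0025,0.08,0]
    - [-0.005,0.0025,0.1155,0]
    - [-0.005,0.0025,0.1155,0]
    - [-0.005,0.0025,0.1155,0]

```text
clock: 40.0
position: [0.6694, -0.0037, 0.1989]
ee_rot: [-3.134, 0.215, -0.004]
force: [0.0, 0.2, 0.5]
width: 0.545
gripper_force: 0.0
```

Request:
jog_arm:
  moves:
    - [0,0,0,0]
    - [0,0,0,0]
    - [0,0,0,0]
    - [0,0,0,0]
    - [0,0,0,0]
  hand: 0.004
  newtons: 35

```text
clock: 40.62
position: [0.6688, -0.0038, 0.1969]
ee_rot: [-3.134, 0.215, -0.001]
force: [-0.2, 0.6, 2.3]
width: 0.165
gripper_force: 35.0
```

Run:
```python
from h import *
st(); a=1.57
f=lambda t:np.array([-130*np.cos(t)+35*np.sin(t),-130*np.sin(t)-35*np.cos(t)])
for t in np.arange(a,-.04,-.1): d=f(t)-f(a); print(round(t,2),d.round(1).tolist(),end="; ")
print((f(0)-f(a)))
```

```text
t 40.62 pos [ 0.6688 -0.0038  0.1969] yaw -0.1371 case [ 0.1161 -0.0525] F [-0.2  0.6  2.3] w 15.1 35.00015079975128
1.57 [0.0, 0.0]; 1.47 [-13.2, -2.8]; 1.37 [-26.5, -4.3]; 1.27 [-40.0, -4.5]; 1.17 [-53.4, -3.3]; 1.07 [-66.6, -0.8]; 0.97 [-79.5, 3.0]; 0.87 [-92.0, 8.1]; 0.77 [-103.9, 14.4]; 0.67 [-115.1, 21.9]; 0.57 [-125.5, 30.4]; 0.47 [-134.9, 39.9]; 0.37 [-143.4, 50.4]; 0.27 [-150.9, 61.6]; 0.17 [-157.1, 73.5]; 0.07 [-162.1, 86.0]; -0.03 [-165.9, 98.9]; [-164.89646643   95.02783022]
```

Request:
jog_arm:
  moves:
    - [-0.0132,0,-0.0028,0]
    - [-0.0265,0,-0.0043,0]
    - [-0.04,0,-0.0045,0]
    - [-0.0534,0,-0.0033,0]
    - [-0.0666,0,-0.0008,0]
    - [-0.0795,0,0.003,0]
    - [-0.092,0,0.0081,0]
    - [-0.1039,0,0.0144,0]
    - [-0.1039,0,0.0144,0]

```text
clock: 41.75
position: [0.5634, 0.0107, 0.1818]
ee_rot: [3.134, -0.214, -0.005]
force: [-3.3, 2.1, 4.6]
width: 0.168
gripper_force: 35.0
```

Request:
jog_arm:
  moves:
    - [-0.0112,0,0.0075,0]
    - [-0.0216,0,0.016,0]
    - [-0.031,0,0.0255,0]
    - [-0.0395,0,0.036,0]
    - [-0.047,0,0.0472,0]
    - [-0.0532,0,0.0591,0]
    - [-0.0582,0,0.0716,0]
    - [-0.0605,0,0.079,0]
    - [-0.061,0,0.0806,0]
    - [-0.061,0,0.0806,0]

```text
clock: 43.0
position: [0.5048, 0.0189, 0.1015]
ee_rot: [-3.134, 0.215, 0.002]
force: [-0.7, 5.0, 0.9]
width: 0.17
gripper_force: 35.0
```

Run:
```python
from h import *
st(); lid("scene")
```

```text
t 43.0 pos [0.5048 0.0189 0.1015] yaw -0.1368 case [-0.0495 -0.0523] F [-0.7  5.   0.9] w 15.6 35.000147223472595
lid scene 952 0.071
```

Request:
jog_arm:
  moves:
    - [0,0,0.001,0]
    - [0,0,0.002,0]
    - [0,0,0.003,0]
    - [0,0,0.003,0]

```text
clock: 43.55
position: [0.5042, 0.019, 0.0987]
ee_rot: [3.134, -0.215, -0.004]
force: [-5.0, 4.3, 3.6]
width: 0.165
gripper_force: 35.0
```

Request:
jog_arm:
  moves:
    - [0,0,0.001,0]
    - [0,0,0.002,0]
    - [0,0,0.0025,0]
    - [0,0,0.0025,0]

```text
clock: 44.05
position: [0.5038, 0.019, 0.0965]
ee_rot: [3.134, -0.214, -0.004]
force: [-7.8, 5.3, 12.0]
width: 0.167
gripper_force: 35.0
```

Run:
```python
from h import *
st(); q=tocase(cloud(arm.get_image("scene")))
for x0 in (-.07,-.05,-.03,0,.03,.05):
    m=(abs(q[...,0]-x0)<.005)&(q[...,1]>.0)&(q[...,1]<.09)&(q[...,2]<.1)&(q[...,2]>.07); print(x0,m.sum(),np.median(q[...,2][m]).round(4))
```

```text
t 44.05 pos [0.5038 0.019  0.0965] yaw -0.1366 case [-0.0505 -0.0524] F [-7.8  5.3 12. ] w 15.3 35.00350534915924
-0.07 96 0.0854
-0.05 107 0.0852
-0.03 109 0.0856
0 117 0.0854
0.03 111 0.0857
0.05 127 0.0861
```

The lid is flat, so it is shut. Release and go back to the latch post.

Request:
jog_arm:
  moves:
    - [0,0,0,0]
    - [0,0,0,0]
    - [0,0,0,0]
    - [0,0,-0.03,0]
    - [0,0,-0.08,0]
    - [-0.03,-0.06,-0.08,0]
    - [-0.055,-0.12,-0.08,0]
    - [-0.06,-0.163,-0.08,0]
    - [-0.06,-0.163,-0.08,0]
    - [-0.06,-0.163,-0.08,0]
  hand: 0.05

```text
clock: 45.35
position: [0.4683, 0.1873, 0.1759]
ee_rot: [3.133, -0.216, -0.001]
force: [0.7, -0.6, -0.2]
width: 0.543
gripper_force: 0.0
```

Run:
```python
from h import *
st()
q=tocase(cloud(arm.get_image("scene")))
for x0 in (-.07,-.05,-.03,0,.03,.05):
    m=(abs(q[...,0]-x0)<.005)&(q[...,1]>.0)&(q[...,1]<.09)&(q[...,2]<.1)&(q[...,2]>.07); print(x0,m.sum(),np.median(q[...,2][m]).round(4),end=" ")
for n in("wrist","scene"):
    im=arm.get_image(n); P=cloud(im); Z=P[...,2]
    c,l,s,ce=cv2.connectedComponentsWithStats(((Z>.115)&(Z<.14)&(P[...,0]<.52)&(P[...,0]>.4)&(P[...,1]>.13)).astype(np.uint8))
    for i in range(1,c):
        if s[i,4]>8: print(n,s[i].tolist(),P[l==i].mean(0).round(4),cv2.minEnclosingCircle(P[l==i][:,:2].astype(np.float32)))
go(.465,.1855,.1145)
```

```text
t 45.35 pos [0.4683 0.1873 0.1759] yaw -0.1375 case [-0.1087  0.1095] F [ 0.7 -0.6 -0.2] w 49.9 0.0
-0.07 104 0.0859 -0.05 114 0.0857 -0.03 119 0.0856 0 122 0.0853 0.03 120 0.0859 0.05 124 0.0859 wrist [312, 263, 27, 34, 740] [0.4664 0.1852 0.1264] ((0.4647254943847656, 0.18540680408477783), 0.007232101634144783)
scene [636, 1, 4, 6, 16] [0.4046 1.4757 0.1231] ((0.40542832016944885, 1.475187063217163), 0.007971618324518204)
scene [359, 155, 6, 9, 37] [0.4648 0.1842 0.1259] ((0.463567852973938, 0.18593484163284302), 0.007389354985207319)
t 45.5 pos [0.4685 0.1864 0.176 ] yaw -0.1398 case [-0.1083  0.1087] F [-0.3 -0.3  1.1] w 50.0 0.0
shift [-0.0033  0.0014  0.0615]
```

Request:
jog_arm:
  moves:
    - [-0.0033,0.001,0.02,0]
    - [-0.0033,0.001,0.0605,0]
    - [-0.0033,0.001,0.0605,0]
    - [-0.0033,0.001,0.0605,0]

```text
clock: 46.0
position: [0.4654, 0.1874, 0.1167]
ee_rot: [-3.134, 0.217, -0.001]
force: [-0.9, -0.3, -0.3]
width: 0.545
gripper_force: 0.0
```

Request:
jog_arm:
  moves:
    - [0,0,0,0]
    - [0,0,0,0]
    - [0,0,0,0]
    - [0,0,0,0]
    - [0,0,0,0]
  hand: 0.004
  newtons: 15

```text
clock: 46.62
position: [0.4649, 0.1855, 0.1157]
ee_rot: [3.131, -0.218, -0.0]
force: [-0.5, -7.6, 5.0]
width: 0.147
gripper_force: 15.0
```

Request:
jog_arm:
  moves:
    - [0.006,-0.001,0,0]
    - [0.0122,-0.0017,0,0]
    - [0.0192,-0.0014,0,0]
    - [0.0261,-0.0003,0,0]
    - [0.0328,0.0016,0,0]
    - [0.0392,0.0044,0,0]
    - [0.0452,0.0079,0,0]
    - [0.0508,0.0122,0,0]
    - [0.0557,0.0172,0,0]
    - [0.06,0.0227,0,0]
    - [0.0636,0.0287,0,0]
    - [0.0664,0.0351,0,0]
    - [0.0684,0.0418,0,0]
    - [0.0695,0.0487,0,0]
    - [0.0695,0.0487,0,0]

```text
clock: 48.5
position: [0.5302, 0.1293, 0.1164]
ee_rot: [-3.132, 0.218, -0.008]
force: [7.2, 0.9, -4.3]
width: 0.145
gripper_force: 15.0
```

Request:
jog_arm:
  moves:
    - [0,0,0,0]
    - [0,0,0,0]
    - [0,0,0,0]
    - [0,0,-0.03,0]
    - [0,0,-0.09,0]
    - [0,0,-0.15,0]
    - [-0.05,0.05,-0.15,0]
    - [-0.05,0.1,-0.15,0]
    - [-0.05,0.1,-0.15,0]
  hand: 0.05

```text
clock: 49.62
position: [0.4626, 0.0332, 0.2659]
ee_rot: [3.131, -0.225, -0.0]
force: [0.3, 0.9, -0.7]
width: 0.547
gripper_force: 0.0
```

Run:
```python
from h import *
st(); im=arm.get_image("scene"); save(im,"s9")
q=tocase(cloud(im)); 
m=(q[...,2]>.115)&(q[...,2]<.135)&(q[...,0]>-.12)&(q[...,0]<-.01)&(q[...,1]>.03)&(q[...,1]<.12); S=q[m]; p=S.mean(0); print(m.sum(),p.round(4),"latch",np.arctan2(p[1]-.0545,p[0]+.098).round(3))
for x0 in (-.06,-.03,0,.03,.05):
    m=(abs(q[...,0]-x0)<.005)&(q[...,1]>-.03)&(q[...,1]<.04)&(q[...,2]<.1)&(q[...,2]>.07); print(x0,np.median(q[...,2][m]).round(4),end=" ")
```

```text
t 49.62 pos [0.4626 0.0332 0.2659] yaw -0.1436 case [-0.0933 -0.0439] F [ 0.3  0.9 -0.7] w 50.2 0.0
44 [-0.0421  0.06    0.1246] latch 0.098
-0.06 0.0853 -0.03 0.0855 0 0.0856 0.03 0.0857 0.05 0.0856
```

View pics/s9.png

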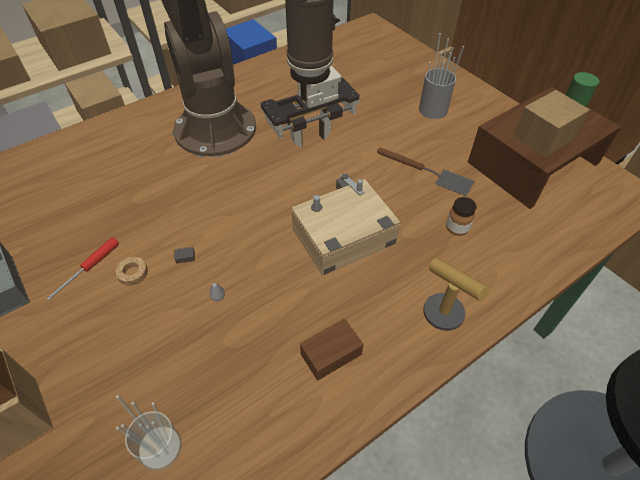

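The lid is shut and the latch lies across it at about 0.10 rad, post at (360,186). The arm is clear and the other things haven't moved, so I'm handing in.

```bash
python3 -c "
from cell import arm
print(arm.sign_off())"
```

```text
the job is handed in; nothing more can be done
None
```

The three crucibles on the bench (cup2, cup3 and cup4; there was no cup1) are nested mouth down in the case. The lid is shut, the latch is across it at about 0.10 rad, and the job is handed in at about 50 s; the hand-in call returned no verdict.

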